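Set a scoop blank on the bench block for its last fold

TASK

The sheet-metal scoop blank on the bench block is to have its last lip folded next, so its flat tab must stand out past the block's edge. Push it with the fingertips until its plain straight edge lies flat along the fence, and along the fence until the tab hangs out past the end of the block with the marked fold line right on the block's edge. Only slide the blank, do not pick it up or tip it, and leave the other things where they are.

Things in the scene. Friction and masses are not known exactly. Their poses are not given: they have to be found in the camera images.
- block: dark bench block bolted to the table, 230 (x) x 280 (y) x 50 mm high. Origin on the table; z up; turned up to 13 degrees from the world's axes. Its level top is at z = 50 mm, x = -130 to +100 and y = -140 to +140 mm in its own frame. The +y end is the working edge: straight, over an upright end face, marked by a bright ground strip 12 mm wide.
- blank: scoop blank of bright 2 mm sheet, 0.1 to 0.2 kg, loose on the block; slides with ordinary friction and stays where a push ends. Origin on the underside, centre of its flat floor (x -50 to +50, y -65 to +65 mm); its axes start within 8 degrees of the block's. Two sides are folded up as lips. The middle of its far edge starts 15 to 35 mm off the fence; it and must go 50 to 100 mm towards +y.
- fold_line (a point): middle of the marked fold line, blank frame (0, 65, 2) mm: a dark line along the blank's x on its upper face, between the notched corners. Beyond it the flat tab still to be folded, 72 mm wide (x), runs on from y = 65 to 85 mm.
- near_lip (a point): middle of the outer face of the lip along the blank's near side (-x), blank frame (-50, 1, 11) mm. The lip is 2 mm thick, 126 mm long (y), its top 20 mm above the underside.
- end_lip (a point): middle of the outer face of the lip along the blank's -y end, blank frame (1, -65, 11) mm. The lip is 2 mm thick, 98 mm long (x), its top 20 mm above the underside.
- back_corner_tab (a point): end, at the fold line, of the blank's plain straight far edge (no lip), which belongs against the fence: blank frame (50, 65, 0) mm
- back_corner_lip (a point): other end of the blank's plain far edge, at the end lip: blank frame (50, -65, 0) mm
- block_edge (a point): point on the block's working edge, block frame (25, 140, 50) mm; the edge runs through it along the block's x
- block_fence (a point): foot of the fence's face, block frame (75, -15, 50) mm. The fence is a bright steel angle bolted along the block's far (+x) side: its face runs along the block's y from y = -140 to +110 mm, looks to -x, and stands 24 mm above the top; 25 mm deep behind the face.
- weight: brass hold-down weight with a small knob, 36 mm diameter, 44 mm tall, standing on the block's near corner at the +y end; not part of the job, origin at its underside
- rivet_cup: round steel cup of rivets, 36 mm diameter, 26 mm tall, standing on the block's near corner at the -y end; not part of the job, origin at its underside
- tray: small square open steel tray, 88 x 88 x 26 mm, on the table beyond the block's +y end; not part of the job, origin at its underside
- mallet: wooden mallet lying on the table to the right, 240 mm long, head 60 mm diameter; not part of the job, origin at its underside
- scriber: scriber with a bulbous red handle lying on the table to the left, 140 mm long, 38 mm high; not part of the job, origin at its underside
- flat_bar: flat steel folding bar 200 x 25 x 14 mm lying on the table behind the block; not part of the job, origin at its underside
- snips: tin snips with black handles lying on the table to the right, 240 mm long, 18 mm high; not part of the job, origin at its underside
- rosette: four-petalled sheet-metal flower, 100 mm across, 8 mm high, on the black mat to the left; not part of the job, origin at its underside

How it is judged:
By the outcome, as a careful person would: the job done as asked, in the order asked, and still so for the second after the job is handed in, with the robot touching nothing.
It also fails if it takes over 48 s, if anything falls off the work surface, if the arm or the gripper's body presses on something with over 40 N, if the wrist force passes 120 N, or if a joint passes its speed limit or range.

ROBOT

A 7-joint arm with a two-finger parallel gripper is mounted at the origin on the work surface. World frame = base frame: x ahead of the robot, y to its left, z up, the work surface at z = 0. Lengths are in mm, angles in rad, forces in N, time in s.
With the tool pointing down it reaches from about 400 to 875 mm from the base axis. Payload 19.3 kg.
Tool frame: the origin (TCP) lies at the very end of the fingers, on their centre line; the grasp point (between the pads) lies 19 mm behind it (grip_point_offset is the z of the grasp point in the tool frame, in mm); z points along the fingers, y is the line along which they close (so a half turn about z gives the same grasp; the last joint's range is limited). The gripper opens to 85 mm and grips with 20 to 120 N. Pads are 22 mm wide; open, the fingers measure 114 mm over their backs; the gripper's body (76 mm by 85 mm) begins 54 mm behind the grasp point. The pads swing forward as they close: fully open they stand 13 mm farther back than shut.
Start: joints at [-1.207, 0.521, -0.036, 1.599, 0.021, 1.021, -0.113], TCP at [262.718, 567.093, 231.291] pointing down, gripper open.
Joint ranges: [-2.91, 2.91], [-0.3, 2.13], [-1.5, 1.42], [0.17, 2.43], [-1.26, 4.41], [0.16, 1.93], [-2.52, 2.52]. Speed limits (rad/s): [1.89, 1.89, 2.39, 2.39, 3.01, 3.01, 3.01].

INTERFACE

Orientations are given as a 3x3 rotation matrix whose columns are the frame's x, y, z axes.
In Python, from workcell import movep, movel, goto_joints, open_gripper, clamp, wait, inverse_kinematics, read_state, camera, PlanningError, finish_job, grip_point_offset gives the robot as it stands. Calls block until the motion is done:
- movep(position, orientation): joint-space move of the TCP to a pose.
- movel(position, frame=None, max_speed=150, guard=None): straight line of the TCP; frame=None keeps the orientation; max_speed is the mean speed in mm/s. With guard (N) it stops when the force on the tool has changed by that much, and returns True; else False.
- goto_joints(angles): joint-space move.
- open_gripper() and clamp(): open the fingers fully, or close them until they stop; the grip force is fixed at half the most.
- wait(seconds).
- inverse_kinematics(position, orientation): joint angles nearest the present ones, or None.
- read_state(): the state.
- camera(name): name is "side" or "top" or "wrist"; returns a dict with "image" (384x512x3 uint8, blue, green, red), "range_z" (384x512 float32, mm along the optical axis (not along the pixel's ray), 0 where there is no reading), "fx", "fy", "cx", "cy" (pixels), "cam_to_world" (4x4, takes a point from camera to world coordinates). Camera axes: x right, y up, looking along -z (the intrinsics and any distortion apply to the point x, -y, -z); pixel columns grow to the right and rows downward; lengths in mm; the calibration is good to about 2 mm. A picture is of the moment at which its call begins.
A pose or a line that the arm cannot do raises PlanningError and nothing moves.
- finish_job(): hands the job in; it is judged then, once.
The state is a dict: "time": time; "qpos": joint angles; "qvel": joint speeds; "joint_efforts": joint torques, N m; "eef_pos": TCP position; "tool_rot": TCP orientation; "ft_force": force on the tool from outside, world axes, zero at the start; "torque": the same for the moment, N m; "finger_gap": finger opening in mm; "gripper_force": force on a finger pad.
Only numpy, scipy, OpenCV 4.12 (cv2) and the standard library are available. Lean on these libraries where they do the work, as an engineer would, in place of code of your own. Each camera call takes 0.05 s, during which the arm holds its last target. There are 200 camera calls.

## Working session

There is one attempt and no reset: what is moved stays moved. The work goes in short steps, each a Python script; the robot and the scene stay as the last script left them, time stands still between calls to the robot, and variables do not carry over. Pictures are saved under pics/ and viewed, at most 10 in all, crops included, and the job is handed in when it is done.

```bash
ls; mkdir -p pics; python3 - <<'E'
from workcell import *
import cv2,numpy as np
for n in("top","side"):
    c=camera(n);cv2.imwrite(f"pics/{n}0.png",c["image"]);np.savez(f"{n}0.npz",**c)
    print(n,c["fx"],c["fy"],c["cx"],c["cy"],np.round(c["cam_to_world"],3).tolist(),[k for k in c])
print(read_state()["time"],grip_point_offset)
E
```

```text
pics
top 359.87635984702393 359.87635984702393 255.72355954601335 191.14511069435815 [[0.006, 0.997, -0.08, 456.411], [-1.0, 0.003, -0.027, -21.117], [-0.027, 0.08, 0.996, 1414.348], [0.0, 0.0, 0.0, 1.0]] ['image', 'range_z', 'fx', 'fy', 'cx', 'cy', 'cam_to_world']
side 426.2005691047692 426.2005691047692 253.7967382909473 192.45154685500972 [[0.983, 0.088, -0.161, 347.367], [-0.182, 0.566, -0.804, -1056.157], [0.021, 0.82, 0.572, 809.707], [0.0, 0.0, 0.0, 1.0]] ['image', 'range_z', 'fx', 'fy', 'cx', 'cy', 'cam_to_world']
0.1 -18.700000000000003
```

View pics/top0.png

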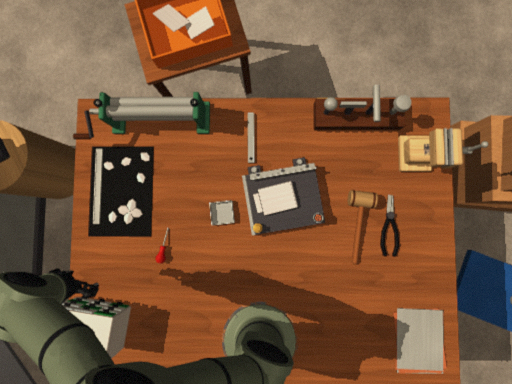

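View pics/side0.png

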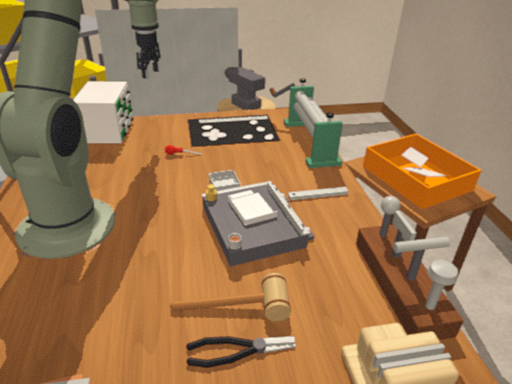

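Both views show the block at about (285,198) in the top picture. The fence is on its far side, the weight is near-left (258,228), the cup is near-right (318,217), and the blank is at (277,197). Next I'll look from close by with the wrist camera.

```bash
cat > h.py <<'E'
from workcell import *
import cv2,numpy as np
def ray(c,u,v):
    T=np.array(c["cam_to_world"]); d=np.array([(u-c["cx"])/c["fx"],-(v-c["cy"])/c["fy"],-1.0])
    return T[:3,3],T[:3,:3]@d
def atz(c,u,v,z):
    o,d=ray(c,u,v); return o+d*(z-o[2])/d[2]
def proj(c,p):
    T=np.array(c["cam_to_world"]); q=T[:3,:3].T@(np.asarray(p,float)-T[:3,3])
    return c["cx"]+c["fx"]*q[0]/-q[2], c["cy"]+c["fy"]*q[1]/q[2]
def down(a):  # tool y axis at world angle a from +y ; tool z down
    y=np.array([-np.sin(a),np.cos(a),0]); z=np.array([0,0,-1.]); return np.c_[np.cross(y,z),y,z]
def snap(n,f):
    c=camera(n); cv2.imwrite(f"pics/{f}.png",c["image"]); np.savez(f"{f}.npz",**c); return c
E
python3 - <<'E'
from h import *
c=dict(np.load("top0.npz"))
for n,u,v,z in[("blank",277,197,52),("weight",258,228,70),("cup",318,217,70),("farL",243,175,50),("nearR",326,222,50)]: print(n,atz(c,u,v,z).round())
s=read_state(); print(s["tool_rot"])
w=camera("wrist"); T=np.array(w["cam_to_world"]); R=np.array(s["tool_rot"])
print("cam in tool",(R.T@(T[:3,3]-s["eef_pos"])).round(1),(R.T@T[:3,:3]).round(2).tolist(),w["fx"])
p=atz(c,277,197,52)
for a in (0,np.pi,np.pi/2,-np.pi/2):
  q=inverse_kinematics([p[0],p[1],330],down(a)); print(a,None if q is None else np.round(q,2))
E
```

```text
blank [544. -65.  52.]
weight [427.   6.  70.]
cup [ 469. -216.   70.]
farL [628.  65.  50.]
nearR [ 450. -249.   50.]
[[-9.07373681e-01  4.20324727e-01 -3.56090010e-04]
 [ 4.20324874e-01  9.07373232e-01 -9.04233261e-04]
 [-5.69650551e-05 -9.70150952e-04 -9.99999528e-01]]
cam in tool [  74.6   -0.  -142. ] [[-0.0, 0.96, 0.29], [1.0, 0.0, -0.0], [-0.0, 0.29, -0.96]] 295.91074626883835
0 [-0.29  0.32  0.4   1.69 -0.13  1.16  1.71]
3.141592653589793 [-0.61  0.41  0.88  1.71 -0.34  1.18 -1.22]
1.5707963267948966 [-0.81  0.7   1.4   1.71 -0.71  1.35 -2.42]
-1.5707963267948966 [-0.44  0.35  0.6   1.7  -0.21  1.16  0.22]
```

```bash
python3 - <<'E'
from h import *
movep([540,-80,215],down(0.15))
c=snap("wrist","w1"); print(read_state()["time"])
i=cv2.resize(c["image"],(800,600),interpolation=cv2.INTER_CUBIC); cv2.imwrite("pics/w1b.png",i)
E
```

```text
2.7
```

View pics/w1b.png

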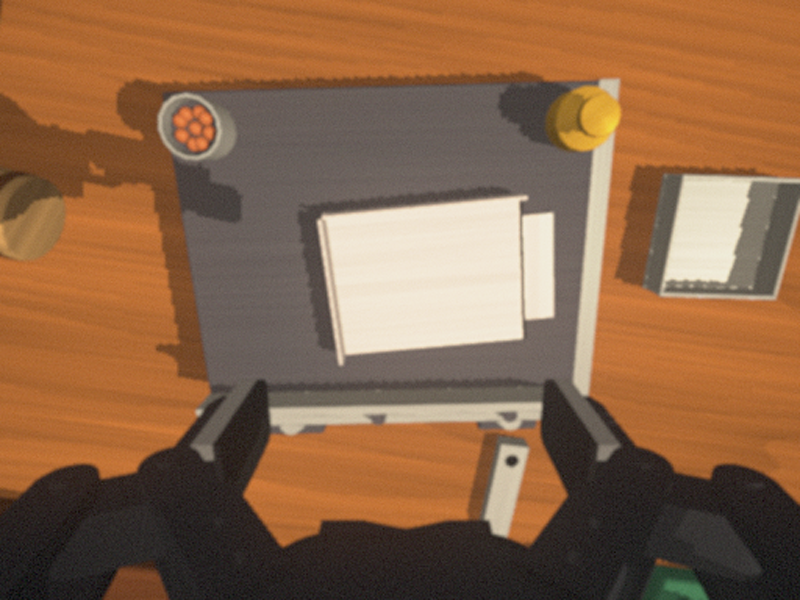

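The picture (800x600) shows the block's working edge from (620,79) to (589,395) and the fence foot along row 386. The blank's fold line is near column 522, its tab ends at column 553, its near lip is at the top, and its end lip is at the left. I'll fit the poses from these points.

```bash
cat >> h.py <<'E'
from scipy.optimize import least_squares
def tw(P,p):
    c,s=np.cos(P[2]),np.sin(P[2]); return np.array([P[0]+c*p[0]-s*p[1],P[1]+s*p[0]+c*p[1],p[2]])
def tb(P,w):
    c,s=np.cos(P[2]),np.sin(P[2]); d=np.array(w[:2])-P[:2]; return np.array([c*d[0]+s*d[1],-s*d[0]+c*d[1]])
def fit(c,pts,x0,k=1.5625):
    f=lambda P:np.concatenate([(np.array(proj(c,tw(P,p)))-np.array(uv)/k)*m for p,uv,m in pts])
    r=least_squares(f,x0,loss="soft_l1"); print("fit",r.x.round(3),"res px",f(r.x).round(1)); return r.x
E
python3 - <<'E'
from h import *
c=dict(np.load("w1.npz")); o=np.array([1,1])
B=fit(c,[((-130,140,50),(620,79),o),((75,140,50),(589,395),o),((-130,-140,50),(163,95),o),((75,-140,50),(211,386),o),((75,-15,50),(400,387),np.array([0,1]))],[540,-80,.15])
K=fit(c,[((50,65,52),(522,340),o),((36,85,52),(553,318),o),((-36,85,52),(553,213),o),((-50,64,70),(526,197),o),((-50,-63,70),(321,215),o),((50,-65,70),(343,363),o)],[540,-80,.15])
print("blank in block",tb(B,K).round(1),np.degrees(K[2]-B[2]))
for p in[(50,65,0),(50,-65,0),(-50,1,0),(1,-65,0)]: print(p,tb(B,tw(K,p)).round(1))
print("weight",tb(B,atz(c,584/1.5625,125/1.5625,72)),"cup",tb(B,atz(c,193/1.5625,128/1.5625,76)))
d=c["range_z"]
for u,v in((400,270),(400,150),(430,410)):
  u/=1.5625;v/=1.5625; o_,r=ray(c,u,v); print("z", (o_+r*d[int(v),int(u)]).round(1))
im=c["image"].copy()
def L(P,ps,col):
  for a,b in zip(ps,ps[1:]): cv2.line(im,*[tuple(int(round(t)) for t in proj(c,tw(P,q))) for q in(a,b)],col,1)
np.savez("poses.npz",B=B,K=K)
E
```

```text
fit [ 5.52854e+02 -8.19240e+01  1.74000e-01] res px [ 0.8  0.7  0.8 -6.1 -1.1 -2.  -0.6  5.  -0.   2. ]
fit [ 5.39712e+02 -6.29370e+01  2.37000e-01] res px [ 1.3 -0.8 -0.3 -0.1  0.1  0.5  1.1 -0.1 -0.4  0.  -3.3  0.7]
blank in block [-9.6 21. ] 3.587810957704222
(50, 65, 0) [36.2 89. ]
(50, -65, 0) [ 44.3 -40.8]
(-50, 1, 0) [-59.6  18.8]
(1, -65, 0) [ -4.6 -43.8]
weight [-103.59251445  111.58332859] cup [-107.0336899  -112.77490851]
z [537.2 -82.   50.9]
z [460.6 -93.4  48.4]
z [626.3 -47.6  74.1]
```

```bash
python3 - <<'E'
from h import *
c=dict(np.load("w1.npz")); o=np.array([1,1])
B=fit(c,[((-130,140,50),(620,79),o),((60,140,50),(589,395),np.array([1,0])),((-130,-140,50),(163,95),o),((75,-140,50),(211,386),o),((75,-15,50),(400,387),np.array([0,1])),((75,100,50),(540,387),np.array([0,1]))],[540,-80,.15])
K=np.load("poses.npz")["K"]; np.savez("poses.npz",B=B,K=K)
for p in[(50,65,0),(50,-65,0),(-50,1,0),(1,-65,0)]: print(p,tb(B,tw(K,p)).round(1))
y=tb(B,K)[1]-2; R=down(B[2])
g=lambda x,y,z:tw(B,(x,y,z))
movep(g(-88,y,95),R)
print("down",movel(g(-88,y,34),max_speed=30,guard=4)); s=read_state(); z=s["eef_pos"][2]; print(z,s["ft_force"],s["time"],s["finger_gap"])
movel(g(-88,y,z+5),max_speed=40)
np.save("zopen.npy",z)
E
```

```text
fit [ 5.52607e+02 -8.21160e+01  1.75000e-01] res px [ 0.6  0.2  1.9 -0.  -1.4 -2.1 -0.7  4.9 -0.   1.8 -0.  -0.5]
(50, 65, 0) [36.5 89.1]
(50, -65, 0) [ 44.6 -40.7]
(-50, 1, 0) [-59.3  19. ]
(1, -65, 0) [ -4.3 -43.7]
down True
36.85434547198045 [-1.75582551 -0.24751112 10.00871979] 5.075 85.09593235134612
```

```bash
python3 - <<'E'
from h import *
B,K=[np.load("poses.npz")[k] for k in"BK"]; z=float(np.load("zopen.npy"))+5
y=tb(B,K)[1]-2; g=lambda x:tw(B,(x,y,z))
print(movel(g(-45),max_speed=50,guard=10))
print("seat",movel(g(-25),max_speed=20,guard=10)); s=read_state(); print(tb(B,s["eef_pos"]),s["ft_force"],s["time"])
c=snap("wrist","w2");cv2.imwrite("pics/w2b.png",cv2.resize(c["image"],(800,600),interpolation=cv2.INTER_CUBIC))
E
```

```text
False
seat True
[-36.08618476  19.21895878] [ 0.51204357  0.58637044 -0.53676373] 6.9583
```

View pics/w2b.png

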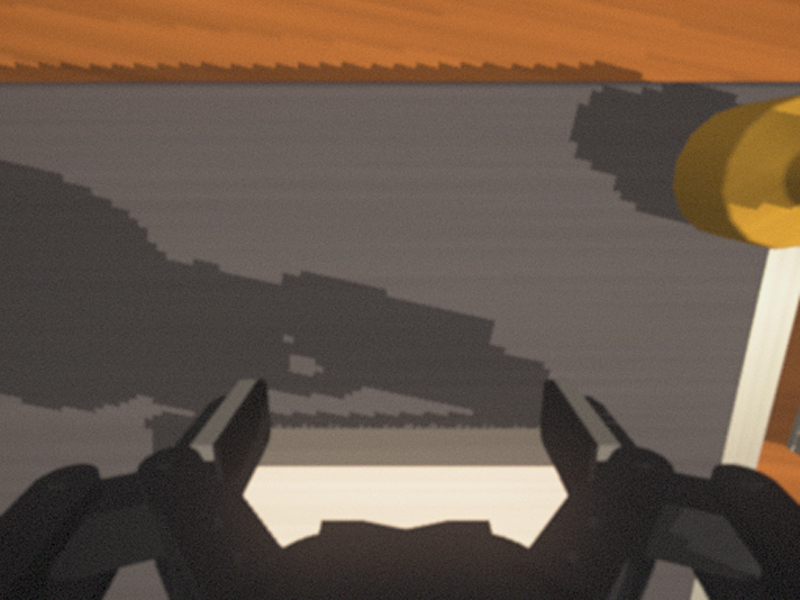

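The blank seated against the fence where predicted: contact came at TCP x = -36.1, and the lip thickness model gave -36. Next is the push along the fence, stopping short so I can look.

```bash
cat >> h.py <<'E'
def endpush(B,y0,y1,x=25,v=40):
    R=down(B[2]-np.pi/2)
    p=read_state()["eef_pos"]
    movep(tw(B,(x,y0,115)),R); movel(tw(B,(x,y0,56)),max_speed=80)
    r=movel(tw(B,(x,y1,56)),max_speed=v,guard=15); s=read_state(); print("push",r,tb(B,s["eef_pos"]),s["ft_force"])
    movel(tw(B,(x,y1-6,56)),max_speed=60); movel(tw(B,(x,y1-6,125)),max_speed=120)
E
python3 - <<'E'
from h import *
B,K=[np.load("poses.npz")[k] for k in"BK"]
p=tb(B,read_state()["eef_pos"])
movel(tw(B,(p[0]-10,p[1],42)),max_speed=80); movel(tw(B,(p[0]-10,p[1],120)),max_speed=150); clamp()
endpush(B,-75,-7)
movel(tw(B,(25,62,125)),max_speed=150)
c=snap("wrist","w3");cv2.imwrite("pics/w3b.png",cv2.resize(c["image"],(800,600),interpolation=cv2.INTER_CUBIC))
print(read_state()["time"])
E
```

```text
push False [25.00962972 -6.99734733] [ 0.81738678 -0.96403019  0.27812941]
14.2
```

View pics/w3b.png

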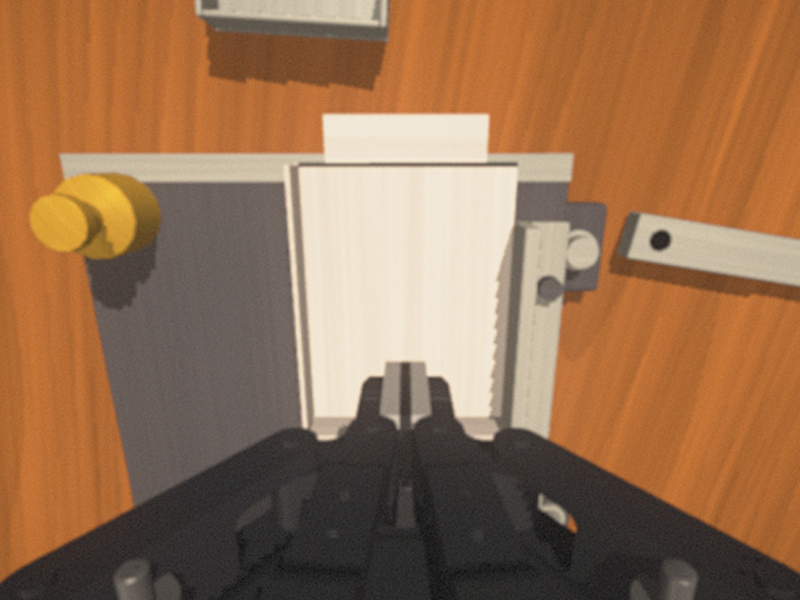

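The picture shows the working edge at row 154 (columns 62–573) and the dark fold line at row 164 (columns 298–518), about 5 mm short of it. The far edge lies at the fence. I'll measure this to subpixel.

```bash
cat >> h.py <<'E'
def measure(c,B,ye,xs_f=(-5,50),yf=135):
    """fold-line and working-edge rows -> block y, fits along block x"""
    g=cv2.cvtColor(c["image"],cv2.COLOR_BGR2GRAY).astype(np.float32); hs=cv2.cvtColor(c["image"],cv2.COLOR_BGR2HSV)[...,1].astype(np.float32)
    def prof(img,x,ys,z):
        uv=np.array([proj(c,tw(B,(x,y,z))) for y in ys],np.float32)
        return cv2.remap(img,uv[:,:1].copy(),uv[:,1:].copy(),cv2.INTER_LINEAR).ravel()
    F=[];E=[]
    for x in np.arange(-5,56,3):
        ys=np.arange(yf-4,yf+4,.2); p=prof(g,x,ys,52); w=np.clip(np.median(p)-8-p,0,None)
        if w.sum()>0: F.append((x,(w*ys).sum()/w.sum()))
    for x in list(np.arange(-80,-35,3))+list(np.arange(80,96,3)):
        ys=np.arange(ye-6,ye+6,.2); p=prof(hs,x,ys,50); h=(p[:5].mean()+p[-5:].mean())/2
        E.append((x,ys[np.argmax(p>h)]))
    F,E=np.array(F),np.array(E); lf=np.polyfit(F[:,0],F[:,1],1); le=np.polyfit(E[:,0],E[:,1],1)
    print("fold",lf.round(4),"sd",np.std(F[:,1]-np.polyval(lf,F[:,0])).round(2),"edge",le.round(4),"sd",np.std(E[:,1]-np.polyval(le,E[:,0])).round(2),"gap@25",np.polyval(le,25)-np.polyval(lf,25))
E
python3 - <<'E'
from h import *
B=np.load("poses.npz")["B"]
c=dict(np.load("w3.npz")); k=1.5625
for u,v,z in[(62,154,50),(573,154,50),(320,164,52),(500,164,52),(517,225,52),(495,410,52)]: print(tb(B,atz(c,u/k,v/k,z)).round(1))
measure(c,B,139.5)
E
```

```text
[-129.2  138.5]
[ 99.3 138.3]
[-13.8 134.1]
[ 66.5 134.1]
[ 75.9 107. ]
[71.1 10.7]
fold [1.500000e-03 1.340606e+02] sd 0.04 edge [-6.000000e-04  1.392237e+02] sd 0.09 gap@25 5.111129529654505
```

```bash
python3 - <<'E'
from h import *
B=np.load("poses.npz")["B"]
endpush(B,-16,-1.9,v=15)
movel(tw(B,(25,62,125)),max_speed=150)
c=snap("wrist","w4");cv2.imwrite("pics/w4b.png",cv2.resize(c["image"][60:300,150:380],(800,600)[:1]*1+(600,),interpolation=cv2.INTER_CUBIC))
measure(c,B,139.5,yf=139.2)
print(read_state()["time"])
E
```

```text
push False [24.99914689 -1.81022743] [0.2929015  0.2315328  0.19135558]
fold [-2.000000e-04  1.390783e+02] sd 0.02 edge [-5.00000e-04  1.39273e+02] sd 0.05 gap@25 0.1887067280716508
18.225
```

View pics/w4b.png

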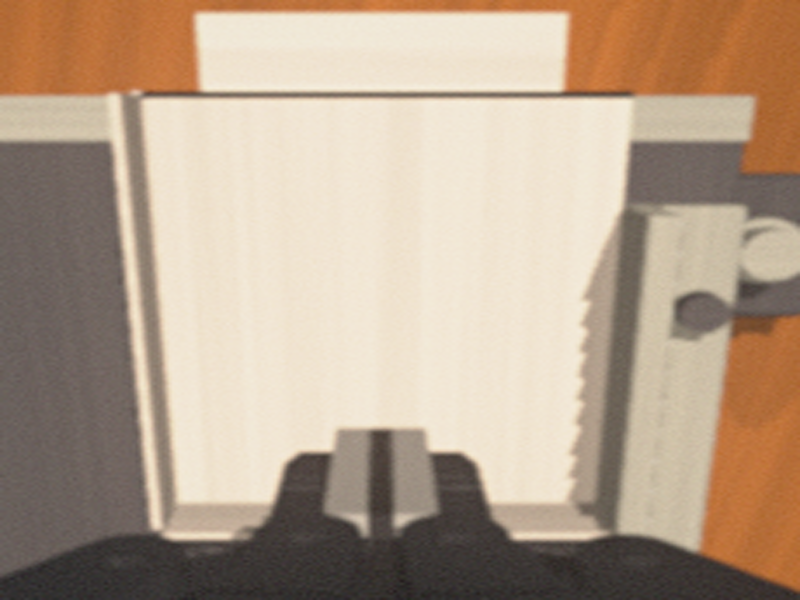

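The fold line (row 95 in the crop) coincides with the block's edge to within about 0.2 mm and is parallel to it. The blank's far edge (column 630) runs straight into the fence foot with no gap. Handing in.

```bash
python3 - <<'E'
from h import *
B=np.load("poses.npz")["B"]
movel(tw(B,(25,62,200)),max_speed=150); print(finish_job())
E
```

```text
the job is handed in; nothing more can be done
None
```

The blank now lies flat along the fence with its fold line on the block's edge (about 0.2 mm short of it by camera) and the tab hanging out past the end; the job is handed in, after about 19 s of robot time.

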